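Draw a test adapter home with its hook cam

ROBOT

A 6-joint arm with a two-finger parallel gripper is mounted at the origin on the work surface. World frame = base frame: x ahead of the robot, y to its left, z up, the work surface at z = 0. Lengths are in m, angles in degrees, forces in N, time in s.
With the tool pointing down it reaches from about 0.35 to 0.725 m from the base axis. Payload 6 kg.
Tool frame: the origin (TCP) lies between the finger pads; the fingertips stand 17 mm ahead of it and the grasp point (between the pads) lies 2 mm behind it; z points along the fingers, y is the direction in which the jaws open and shut (so a half turn about z gives the same grasp; the last joint's range is limited). The gripper opens to 85 mm and grips with 20 to 120 N. Pads are 22 mm wide; open, the fingers measure 114 mm over their backs; the gripper's body (76 mm by 85 mm) begins 54 mm behind the grasp point. The pads swing forward as they close: fully open they stand 13 mm farther back than shut.
Start: joints at [-55.136, 2.303, 4.859, 0, -92.561, -19.12], TCP at [0.163, -0.577, 0.248] pointing down, gripper open.
Joint ranges: [-146.85, 146.85], [-73.84, 115.35], [-62.03, 85.46], [-188.31, 113.3], [-161.28, -10.13], [-171.36, 171.36]. Speed limits (degrees/s): [147.25, 147.25, 172.46, 180, 180, 180].

INTERFACE

Orientations are given as [roll, pitch, yaw] about the fixed x, y, z axes, in that order (R = Rz(yaw) Ry(pitch) Rx(roll)).
In Python, from station import robot gives the robot as it stands.
- The arm moves only by the shell command python3 -m inch 'ROWS' [FORCE]. ROWS is JSON, a list of rows, each a list of 5 numbers: the shift along the tool's x, y, z in mm, then the turn about the tool's z in rad, then the closure in counts, from 0 (fully open) to 255 (shut). A call has 1 to 10 rows; each row is the pose to reach, as a shift and turn from the pose commanded when the call began, along the tool's axes at that moment; what a row does not reach only later rows make up. A row lasts 1/8 s, in which the tool goes at most 62.5 mm and 10.7 degrees, less where a joint would pass 70% of its speed; a pose out of reach is approached as far as the arm can. A call with a gripper value outside its range is refused whole. The fingers move at their own pace and stop on an object; FORCE is the grip in N (left out, the last holds). Time passes only in rows, so rows that repeat a pose let the fingers close. It gives the time, the measured TCP pose, the force and the opening at its end, in the units of the state.
- robot.observe(): the state, without advancing time (a new reading comes with each control period).
- robot.read_camera(name): name is "side" or "top" or "wrist"; returns the picture (384x512x3 uint8, red, green, blue); there is no depth.
- robot.camera_params(name): a dict with "camera_matrix" (3x3 intrinsics, pixels), "k1" (the pictures are not rectified: a ray, as slopes to the right and down, at radius r is drawn at 1 + k1 r^2 times it, then the intrinsics apply), "extrinsics" (4x4, takes a point from world to camera coordinates). Camera axes: x right, y down, z forward; pixel columns grow to the right and rows downward; lengths in m; the calibration is good to about 2 mm. A picture is of the moment at which its call begins: read the wrist's pose just before it. camera_params takes no time and is no camera call; for the wrist camera it gives the pose at the moment of the call.
- robot.sign_off(): hands the job in, once; it reports no verdict.
The state is a dict: "time_s": time; "qpos": joint angles; "dq": joint speeds; "joint_efforts": joint torques, N m; "eef_pos": TCP position; "eef_rot": TCP orientation; "wrist_force": force on the tool from outside, world axes, zero at the start; "moment": the same for the moment, N m; "finger_gap": finger opening in m.
Only numpy, scipy, OpenCV 4.12 (cv2) and the standard library are available. Lean on these libraries where they do the work, as an engineer would, in place of code of your own. Each camera call takes 0.05 s, during which the arm holds its last target. There are 200 camera calls.

TASK

Lock the test adapter that stands in the guides of the bench receiver: turn the receiver's steel hook cam back by its lever to its open stop so that its mouth faces the adapter's bolt, slide the adapter in until the bolt head is in the mouth and the spring contacts push back, then swing the lever clockwise, about half a turn, until its hook has drawn the adapter up tight against the stop frames. Feel for the point where it comes up tight and do not force the cam beyond it; let go, and leave the other things on the bench where they are.

Things in the scene. Friction and masses are not known exactly. Their poses are not given: they have to be found in the camera images.
- receiver: bench test receiver, fixed: steel base 306 x 160 x 12 with two guide rails, two black connector blocks (48 high), a steel hook cam between them, a housing (46 high) behind. Origin on the bench; base reaches x -157 to 149, y +-80. +x: the way the adapter slides in; z up. Cam axis vertical at x 63.5, y 0. Rails x -153 to 19, inner walls y +-65, lips over the adapter's flanges: it only slides along x
- cam (a joint): cam angle, rad, clockwise from above positive; 0 = open stop, 3.6 = end. At t the lever, lying over the cam's mouth, points at receiver yaw + pi - t (at 0 to -x, at the bolt). The bolt head enters only below 0.2. Starts 0.75 to 1.35. Stays where left. Draws 3.3 mm per rad once the hook is behind the head. Bolts are screwed in more or less, so it comes up tight anywhere from 2.1 to 3.45
- grip (a point): middle of the plain aluminium round upright grip at the lever's end, 58 from the cam axis, 77 above the bench: 16 thick, 32 tall (61 to 93 above the bench). Push across the lever here to turn it: 1.5 N free, 2 to 4 N drawing in; against the stop frames it climbs 3.5 N per 0.1 rad: 8 to 10 N (45 to 65 N of bolt pull) is tight, 12 N is too much. Mostly friction: it shows while turning, fades at rest
- pivot (a point): on the cam's vertical axis, at the top of its lever arm, 61 above the bench; axes as the receiver's. Steel hook cam 75 across, its top 47 above the bench; lever arm on it 12 wide, 51 to 61 above the bench
- stop (a point): point on the slide axis in the plane of the two stop frames, 34 above the bench; axes as the receiver's. The frames, steel, one on each connector block (y 42 to 64 each side), sit on stiff disc springs, 60 N/mm each, 2.5 to solid. The spring contacts stand 5 proud of them and push back with 5 N in all at first touch, 11 N at the frames
- adapter_front (a point): middle of the front face of the adapter in the guides, 34 above the bench; axes as the adapter's (+x to the cam). Adapter: grey box 110 (x) x 116 x 34 with flanges 128 wide and a circuit board on top, 0.4 to 0.7 kg, slides on the base. A steel bolt stands out 25.5 to 29 ahead of this point, with an upright T-head 8 thick, 26 tall. Starts 30 to 44 short of the stop
- adapter_rear (a point): middle of the adapter's flat, upright rear face (116 wide, 12 to 46 above the bench), 34 above the bench, 110 behind the front; free to push on. Axes as the adapter's
- handle (a point): middle of the adapter's black handle bar, 95 behind the front face, 67 above the bench: bar 74 long across the adapter, 12 thick, 14 high, on two posts 66 apart, 14 clear under it
- spare: bystander: a second adapter of the same kind lying on the bench away from the receiver, 110 x 128 x 62; origin under its centre
- meter: bystander: hand multimeter lying flat, 160 x 85 x 40; origin under its centre
- driver: bystander: screwdriver 150 long lying along one side of the receiver's base; origin under its middle
- spool: bystander: solder spool 54 across, 30 high, standing by the other side of the base; origin under its centre
- flux: bystander: white flux bottle with a thin tip, 32 across, 90 high; origin under its centre
- cutters: bystander: small side cutters lying flat, about 105 x 55 x 14; origin under the middle
- tray: bystander: black component tray 120 x 90 x 25; origin under its centre
- tweezers: bystander: steel tweezers 115 long lying flat; origin under the middle

How it is judged:
By the outcome, as a careful person would: the job done as asked, in the order asked, and still so for the second after the job is handed in, with the robot touching nothing.
It also fails if it takes over 72 s, if anything falls off the work surface, if the arm or the gripper's body presses on something with over 40 N, if the wrist force passes 120 N, or if a joint passes its speed limit or range.

## Working session

There is one attempt and no reset: what is moved stays moved. The work goes in short steps, Python scripts to look and compute and a shell command to move; the robot and the scene stay as the last step left them, time stands still between calls to the robot, and variables do not carry over. Pictures are saved under pics/ and viewed, about 8 in all and at most 12, crops included, and the job is handed in when it is done.

```bash
mkdir -p pics; ls
python3 - <<'E'
from station import robot
import cv2,numpy as np
for n in("top","side"):
    im=robot.read_camera(n); p=robot.camera_params(n)
    cv2.imwrite(f"pics/{n}0.png",im[:,:,::-1])
    print(n,p["camera_matrix"],p["k1"],np.round(p["extrinsics"],4).tolist())
s=robot.observe();print(s)
E
```

```text
pics
top [[496.15019016   0.         253.04192737]
 [  0.         496.15019016 192.02988694]
 [  0.           0.           1.        ]] -0.012880684870792082 [[-0.0095, -0.9999, 0.0075, 0.0002], [-0.9863, 0.0082, -0.165, 0.5306], [0.1649, -0.009, -0.9863, 1.58], [0.0, 0.0, 0.0, 1.0]]
side [[402.08644907   0.         256.59359999]
 [  0.         402.08644907 191.26187533]
 [  0.           0.           1.        ]] -0.037801905754908736 [[0.9374, -0.3483, 0.0008, -0.4973], [-0.1836, -0.4959, -0.8488, 0.1439], [0.296, 0.7955, -0.5288, 1.1304], [0.0, 0.0, 0.0, 1.0]]
{'time_s': 0.1, 'qpos': array([-5.51353729e+01,  2.33465537e+00,  4.80946667e+00, -2.18610248e-02,
       -9.25608982e+01, -1.91202082e+01]), 'dq': array([ 0.03460852, -0.04130192,  0.1331373 ,  0.15083496,  0.06914101,
        0.05564209]), 'joint_efforts': array([-4.52278196e-03, -3.69344187e+01,  3.48282444e+01,  6.95171803e+00,
       -4.56903785e-03,  1.23256637e-06]), 'eef_pos': array([ 0.16281274, -0.57722215,  0.2474031 ]), 'eef_rot': array([ 1.79911508e+02, -7.56203205e-03, -1.64254615e+02]), 'wrist_force': array([ 0.67014332,  0.62105697, -0.62349977]), 'moment': array([-0.03350654, -0.02663439, -0.01127153]), 'finger_gap': 0.08517416386006235}
```

View pics/top0.png

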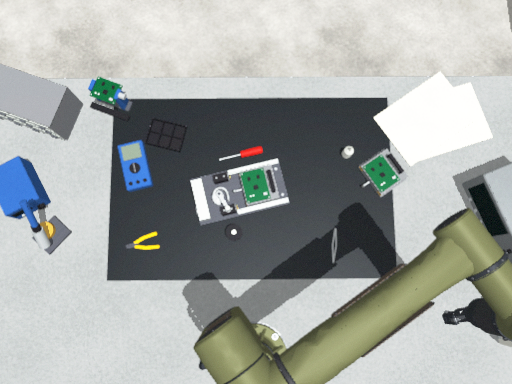

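View pics/side0.png

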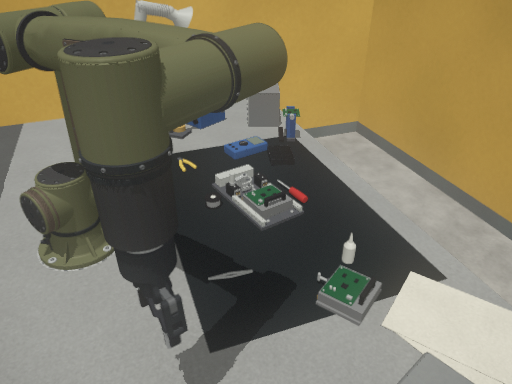

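```bash
cat > h.py <<'E'
from station import robot
import cv2,numpy as np
from scipy.spatial.transform import Rotation as R
def ray(p,u,v):
    K=p["camera_matrix"];E=p["extrinsics"]
    d=np.array([(u-K[0,2])/K[0,0],(v-K[1,2])/K[1,1]]);s=d.copy()
    for _ in range(10): s=d/(1+p["k1"]*(s@s))
    return -E[:3,:3].T@E[:3,3], E[:3,:3].T@np.r_[s,1]
def px2w(p,u,v,z):
    c,d=ray(p,u,v); return c+d*(z-c[2])/d[2]
def w2px(p,X):
    q=p["extrinsics"][:3,:3]@np.asarray(X)+p["extrinsics"][:3,3]
    s=q[:2]/q[2]; s=s*(1+p["k1"]*(s@s)); K=p["camera_matrix"]
    return np.array([K[0,0]*s[0]+K[0,2],K[1,1]*s[1]+K[1,2]])
def tool(dxyz):  # world shift (m) -> tool mm
    return R.from_euler('xyz',robot.observe()["eef_rot"],degrees=True).inv().apply(np.array(dxyz)*1000)
E
python3 - <<'E'
from h import *
im=cv2.imread("pics/top0.png");p=robot.camera_params("top")
c=im[150:250,180:300];cv2.imwrite("pics/c1.png",cv2.resize(c,None,fx=6,fy=6,interpolation=cv2.INTER_CUBIC))
for u,v in((190,180),(278,159),(288,202),(200,223)): print(px2w(p,u,v,.012))
E
```

```text
[0.57853427 0.20599206 0.012     ]
[ 0.64835091 -0.09019227  0.012     ]
[ 0.50130564 -0.12088016  0.012     ]
[0.43368897 0.17134978 0.012     ]
```

View pics/c1.png

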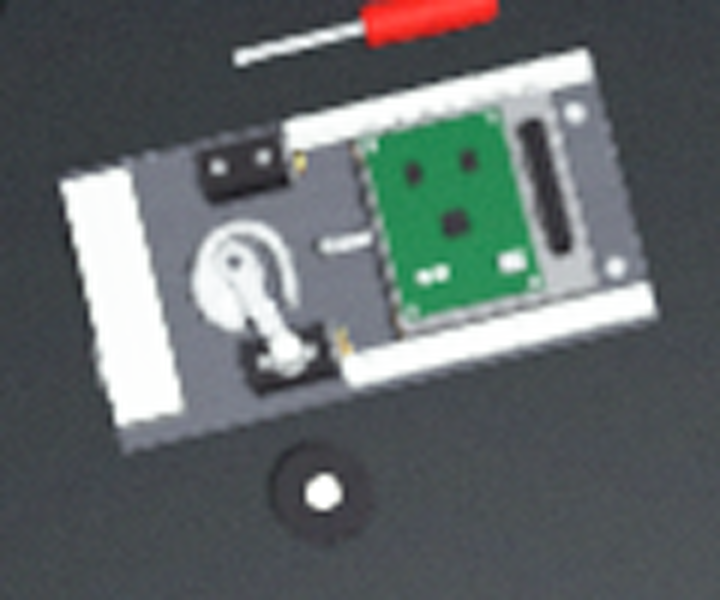

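Run:
```python
from h import *
p=robot.camera_params("top")
f=lambda x,y,z: px2w(p,180+x/6,150+y/6,z)[:2]
C=[f(58,183,.012),f(590,50,.012),f(658,315,.012),f(125,450,.012)]
ctr=np.mean(C,0); d=(C[0]-C[1]+C[3]-C[2]); yaw=np.arctan2(d[1],d[0])
ex=np.array([np.cos(yaw),np.sin(yaw)]); ey=np.array([-ex[1],ex[0]])
o=ctr+ex*.004
piv=f(235,262,.061); g=f(288,345,.093)
print(np.degrees(yaw),o,[np.round(((c-o)@ex,(c-o)@ey),4) for c in C])
print("piv",piv,((piv-o)@ex,(piv-o)@ey),"grip",g,np.hypot(*(g-piv)),"t",yaw+np.pi-np.arctan2(*(g-piv)[::-1]))
for n,x,y,z in(("rearL",560,90,.046),("rearR",595,287,.046),("fL",352,145,.046),("fR",398,330,.046),("bolt",325,243,.034),("h1",530,125,.074),("h2",563,247,.074)):
    q=f(x,y,z)-o; print(n,q@ex,q@ey)
```

```text
103.85439750891247 [0.53756915 0.04335352] [array([ 0.1496, -0.0773]), array([-0.1579, -0.0775]), array([-0.1557,  0.0775]), array([0.148 , 0.0773])]
piv [0.52327501 0.10529832] (np.float64(0.06356547484893343), np.float64(-0.0009547214210883202)) grip [0.47354465 0.07543799] 0.058006439591762264 t 7.555040075676804
rearL -0.13209051900031257 -0.05246827325011668
rearR -0.12255324496658672 0.058281277097389624
fL -0.013707756427494376 -0.050819369678858306
fR -0.012896372525831111 0.05462227038810934
bolt 0.013698958563426997 -0.003693707583577837
h1 -0.10857454384816462 -0.032062597407452445
h2 -0.10877976255313036 0.03686784024598293
```

Run:
```python
from h import *
s=robot.observe()
print(tool(np.array([.4735,.0754,.17])-s["eef_pos"]))
```

```text
[-476.13704083  543.70476603   78.18008655]
```

```bash
python3 -m inch '[[-24,27,4,-0.17,0],[-60,70,8,-0.35,0],[-100,115,12,-0.53,0],[-140,160,18,-0.71,0],[-180,205,22,-0.89,0],[-220,250,26,-1.07,0],[-260,295,30,-1.25,0],[-300,340,34,-1.43,0],[-340,385,38,-1.6,0],[-370,420,40,-1.75,0]]'
python3 - <<'E'
from h import *
s=robot.observe()
print(s["qpos"],s["eef_rot"],tool(np.array([.4735,.0754,.17])-s["eef_pos"]))
E
```

```text
time_s: 1.35
eef_pos: [0.4053, -0.0705, 0.2079]
eef_rot: [-180.0, 0.0, -63.6]
wrist_force: [0.3, 0.2, 0.6]
finger_gap: 0.0854
[ 1.86383999e+01 -2.82100530e+01 -2.49361960e+01 -2.96380368e-02
 -9.32696328e+01  7.76378947e+00] [-1.79991817e+02  2.87477354e-02 -6.35961171e+01] [-100.32584294 -125.97749062   37.95661278]
```

```bash
python3 -m inch '[[-10,-13,4,-0.17,60],[-20,-27,8,-0.35,60],[-32,-42,12,-0.53,130],[-45,-57,16,-0.71,130],[-58,-73,20,-0.89,130],[-72,-90,24,-1.07,130],[-84,-105,28,-1.25,130],[-93,-116,33,-1.43,130],[-100,-126,38,-1.6,130],[-100,-126,38,-1.65,130]]'
python3 - <<'E'
from h import *
p=robot.camera_params("wrist");im=robot.read_camera("wrist")
s=robot.observe();print(s["qpos"],s["eef_pos"],s["eef_rot"],s["finger_gap"])
for n,X in(("pivot",[.5224,.105,.061]),("grip",[.4735,.0754,.093]),("tcp",s["eef_pos"])): print(n,w2px(p,X))
cv2.imwrite("pics/w1.png",im[:,:,::-1])
E
```

```text
time_s: 2.6
eef_pos: [0.4741, 0.0728, 0.1691]
eef_rot: [-180.0, 0.1, 30.8]
wrist_force: [-0.0, -0.6, -0.6]
finger_gap: 0.0419
[ 3.28675883e+01 -1.62596033e+01 -2.02599533e+01 -2.50565524e-02
 -8.60907222e+01  8.79288626e+01] [0.47407944 0.0725379  0.16945282] [-1.79978312e+02  9.19164339e-02  3.07947401e+01] 0.04221005513076073
pivot [246.03331786 107.44575415]
grip [246.40933199 201.70137292]
tcp [250.70560561 263.95442092]
```

View pics/w1.png

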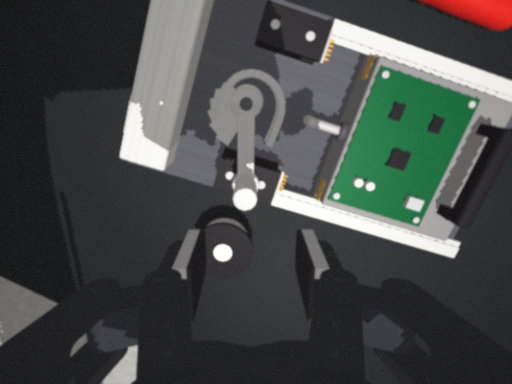

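Run:
```python
from h import *
p=robot.camera_params("wrist")
a=px2w(p,246,103.5,.061);g=px2w(p,245,198.5,.093)
print(a,g,np.hypot(*(g-a)[:2]),np.degrees(np.arctan2(*(g-a)[1::-1])))
for u,v,z in((388,55,.046),(325,197,.046),(306,120,.034),(336,20,.03),(270,203,.03)):print(px2w(p,u,v,z))
print(tool(np.r_[(g[:2]),.081]-robot.observe()["eef_pos"]))
```

```text
[0.52469433 0.1061489  0.061     ] [0.47485926 0.07698608 0.093     ] 0.05774083882694329 -149.66438729550745
[0.60360068 0.03721661 0.046     ]
[0.49401451 0.01586957 0.046     ]
[0.53641821 0.05956829 0.034     ]
[0.60758757 0.07962299 0.03      ]
[0.46313249 0.04676962 0.03      ]
[ 3.08907236 -3.38829489 88.44926636]
```

```bash
python3 -m inch '[[3,-3.4,20,0,130],[3,-3.4,45,0,130],[3,-3.4,68,0,130],[3,-3.4,80,0,130],[3,-3.4,85,0,150],[3,-3.4,85,0,183],[3,-3.4,85,0,192],[3,-3.4,85,0,192]]' 20
python3 - <<'E'
from h import *
s=robot.observe();print(s["eef_pos"],s["eef_rot"],s["wrist_force"],s["moment"],s["finger_gap"])
P=np.array([.5243,.1058]);ph=np.radians(s["eef_rot"][2]+180)
# arc to t=0 : grip from current angle phi to 283.85, in tool axes
g0=s["eef_pos"][:2]
for dp in (0,10,20,30,40,50,60,68,73,78):
    a=np.radians(210.6+dp); g=P+.058*np.array([np.cos(a),np.sin(a)])
    print(dp,np.round(tool(np.r_[g,s["eef_pos"][2]]-s["eef_pos"]),1),-np.radians(dp))
E
```

```text
time_s: 3.65
eef_pos: [0.4755, 0.0769, 0.0859]
eef_rot: [-180.0, -0.1, 30.5]
wrist_force: [0.2, -0.6, 0.1]
finger_gap: 0.0209
[0.4754885  0.07691212 0.08594152] [-1.79997509e+02 -6.06442234e-02  3.05464325e+01] [ 0.23713123 -0.56554252  0.05569358] [ 0.01214917 -0.00226963 -0.00468366] 0.02089802846526454
0 [-1.3 -0.  -0. ] -0.0
10 [-0.4 10.1 -0. ] -0.17453292519943295
20 [ 2.2 19.8  0. ] -0.3490658503988659
30 [ 6.5 29.   0. ] -0.5235987755982988
40 [12.3 37.3  0. ] -0.6981317007977318
50 [19.5 44.4  0. ] -0.8726646259971648
60 [27.8 50.2  0. ] -1.0471975511965976
68 [35.  53.7  0. ] -1.1868238913561442
73 [39.8 55.4  0. ] -1.2740903539558606
78 [44.7 56.7  0. ] -1.361356816555577
```

```bash
python3 -m inch '[[0,5,0,-0.087,192],[0,10,0,-0.17,192],[2,20,0,-0.35,192],[6.5,29,0,-0.52,192],[12,37,0,-0.7,192],[19.5,44.4,0,-0.87,192],[27.8,50,0,-1.05,192],[32,52.5,0,-1.13,192],[35,53.7,0,-1.17,192],[35,53.7,0,-1.17,192]]'
python3 - <<'E'
from h import *
s=robot.observe();print(s["qpos"],s["wrist_force"],s["finger_gap"])
print(tool(s["wrist_force"]/1000))
P=np.array([.5243,.1058])
for a in (278.6,282,284,286,288):
    a=np.radians(a);g=P+.058*np.array([np.cos(a),np.sin(a)])
    print(np.round(tool(np.r_[g,s["eef_pos"][2]]-s["eef_pos"]),1))
E
```

```text
time_s: 4.9
eef_pos: [0.5328, 0.0483, 0.0854]
eef_rot: [180.0, -0.0, 97.6]
wrist_force: [-0.3, 0.3, -0.3]
finger_gap: 0.0213
[ 2.67260407e+01 -5.24574636e+00 -1.96215989e+01 -3.18901650e-03
 -7.56186801e+01  1.60826296e+02] [-0.30952163  0.33656973 -0.29521444] 0.021347541083774603
[ 0.37430312 -0.2626272   0.29522621]
[0.1 0.2 0. ]
[0.3 3.6 0. ]
[0.5 5.6 0. ]
[0.8 7.6 0. ]
[1.1 9.6 0. ]
```

```bash
for i in 1; do python3 -m inch '[[0.2,2,0,0,192],[0.3,3.5,0,0,192]]'; python3 -m inch '[[0,2,0,0,192]]';python3 -m inch '[[0,1.5,0,0,192]]';python3 -m inch '[[0,1,0,0,192]]'; done
```

```text
time_s: 5.15
eef_pos: [0.536, 0.0489, 0.0853]
eef_rot: [-180.0, 0.0, 97.6]
wrist_force: [-2.1, -1.1, 1.1]
finger_gap: 0.0209
time_s: 5.28
eef_pos: [0.538, 0.0493, 0.0853]
eef_rot: [-180.0, 0.0, 97.6]
wrist_force: [-1.7, -1.9, -0.3]
finger_gap: 0.0215
time_s: 5.4
eef_pos: [0.5396, 0.0495, 0.0853]
eef_rot: [-180.0, -0.0, 97.6]
wrist_force: [-1.1, -2.6, 0.3]
finger_gap: 0.0209
time_s: 5.52
eef_pos: [0.5406, 0.0497, 0.0852]
eef_rot: [-180.0, -0.0, 97.6]
wrist_force: [-1.0, -0.8, 0.8]
finger_gap: 0.021
```

```bash
python3 -m inch '[[0,1,0,0,192]]';python3 -m inch '[[0,1,0,0,192]]';python3 -m inch '[[0,1,0,0,192]]'
```

```text
time_s: 5.65
eef_pos: [0.5411, 0.0497, 0.0852]
eef_rot: [-179.9, 0.0, 97.6]
wrist_force: [-7.0, -1.4, 3.4]
finger_gap: 0.0211
time_s: 5.78
eef_pos: [0.5412, 0.0497, 0.0851]
eef_rot: [-179.8, 0.0, 97.6]
wrist_force: [-10.7, -1.2, 6.1]
finger_gap: 0.0214
time_s: 5.9
eef_pos: [0.5414, 0.0496, 0.085]
eef_rot: [-179.7, 0.0, 97.6]
wrist_force: [-13.8, 0.5, 7.5]
finger_gap: 0.021
```

```bash
python3 -m inch '[[0,-2.5,0,0,192],[0,-5,0,0,192],[0,-5,-30,0,180],[0,-5,-60,0,180],[0,-5,-60,0,200]]'
python3 - <<'E'
from h import *
s=robot.observe();print(s["eef_pos"],s["wrist_force"])
print(tool(np.array([.5778,-.1112,.145])-s["eef_pos"]))
E
```

```text
time_s: 6.52
eef_pos: [0.5403, 0.05, 0.1486]
eef_rot: [179.6, -0.1, 97.6]
wrist_force: [-0.4, -0.2, 0.2]
finger_gap: 0.0184
[0.54025115 0.04995785 0.14860231] [-0.44560997 -0.15438804  0.21503959]
[-164.71291465   15.87720477    3.50919452]
```

```bash
python3 -m inch '[[-30,3,3,0.03,220],[-80,8,3,0.08,255],[-125,12,3,0.13,255],[-155,15,3,0.13,255],[-165,16,3,0.13,255],[-165,16,30,0.13,255],[-165,16,60,0.13,255],[-165,16,85,0.13,255],[-165,16,101,0.13,255],[-165,16,101,0.13,255]]'
python3 - <<'E'
from h import *
p=robot.camera_params("wrist");im=robot.read_camera("wrist")
s=robot.observe();print(s["qpos"],s["wrist_force"])
cv2.imwrite("pics/w2.png",im[:,:,::-1])
P=np.array([.5243,.1058]); ex=np.array([np.cos(np.radians(103.85)),np.sin(np.radians(103.85))])
print(tool(np.r_[ex*.05,0]),"x rec",(s["eef_pos"][:2]-P)@ex+.0635)
q=robot.read_camera("top");cv2.imwrite("pics/top1.png",cv2.resize(q[150:250,180:300,::-1],None,fx=6,fy=6,interpolation=cv2.INTER_CUBIC))
E
```

```text
time_s: 7.78
eef_pos: [0.5753, -0.1106, 0.043]
eef_rot: [-179.9, 0.1, 90.1]
wrist_force: [-1.0, 0.5, 0.6]
finger_gap: -0.0001
[ 8.74749056e+00  4.42965482e+00 -1.44822036e+01  1.07330681e-01
 -7.11009487e+01  1.71294903e+02] [ 0.17089299 -0.42014509 -0.11995401]
[ 48.56228623 -11.90364396  -0.08727153] x rec -0.15916383464291614
```

View pics/w2.png

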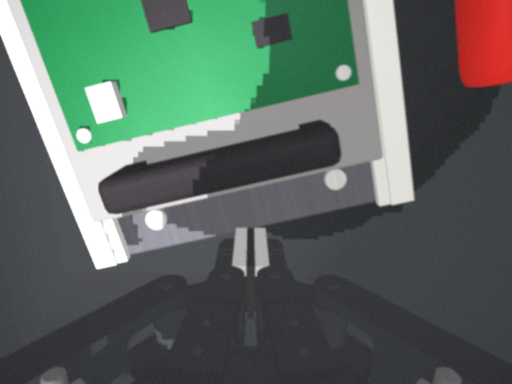

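```bash
python3 -m inch '[[0,0,0,0.05,255],[0,0,0,0.1,255],[5,-1.2,0,0.1,255],[10,-2.4,0,0.1,255],[15,-3.6,0,0.1,255],[20,-4.9,0,0.1,255],[24,-5.9,0,0.1,255]]'
python3 -m inch '[[0,0,0,0,255]]'
python3 - <<'E'
from h import *
s=robot.observe()
P=np.array([.5243,.1058]); ex=np.array([np.cos(np.radians(103.85)),np.sin(np.radians(103.85))])
print(s["qpos"],tool(np.r_[ex*.05,0]),"x rec",(s["eef_pos"][:2]-P)@ex+.0635)
E
```

```text
time_s: 8.75
eef_pos: [0.57, -0.0869, 0.0443]
eef_rot: [180.0, 0.1, 84.3]
wrist_force: [0.7, -1.7, -0.8]
finger_gap: 0.0001
time_s: 8.88
eef_pos: [0.5701, -0.0866, 0.0443]
eef_rot: [180.0, 0.1, 84.3]
wrist_force: [0.1, -0.1, -0.5]
finger_gap: -0.0003
[ 1.13272004e+01  2.93672916e+00 -1.60574449e+01  7.75928113e-02
 -7.10069108e+01  1.62991133e+02] [ 47.13016683 -16.69560685  -0.06392296] x rec -0.13430263720228197
```

```bash
python3 -m inch '[[3.8,-1.3,0,0,255],[7.5,-2.7,0,0,255]]'|sed -n '2p;4p';python3 -m inch '[[3.8,-1.3,0,0,255],[7.5,-2.7,0,0,255],[11.3,-4,0,0,255]]'|sed -n '2p;4p';python3 -m inch '[[2,-0.7,0,0,255],[3.8,-1.3,0,0,255]]'|sed -n '2p;4p';python3 -m inch '[[2,-0.7,0,0,255]]'|sed -n '2p;4p'
```

```text
eef_pos: [0.5681, -0.0793, 0.0443]
wrist_force: [0.5, -1.1, -0.2]
eef_pos: [0.5652, -0.0674, 0.0442]
wrist_force: [0.2, -1.9, -0.5]
eef_pos: [0.5644, -0.0636, 0.0442]
wrist_force: [-0.1, -1.6, 0.0]
eef_pos: [0.5639, -0.0616, 0.0442]
wrist_force: [0.2, -0.7, 0.2]
```

```bash
for i in 1; do python3 -m inch '[[2,-0.7,0,0,255]]'|sed -n '2p;4p';python3 -m inch '[[2,-0.7,0,0,255]]'|sed -n '2p;4p';python3 -m inch '[[2,-0.7,0,0,255]]'|sed -n '2p;4p';python3 -m inch '[[2,-0.7,0,0,255]]'|sed -n '2p;4p'; done
```

```text
eef_pos: [0.5636, -0.0597, 0.0443]
wrist_force: [2.6, -2.7, -1.3]
eef_pos: [0.5629, -0.0584, 0.0443]
wrist_force: [1.4, -7.9, -0.5]
eef_pos: [0.5625, -0.0569, 0.0444]
wrist_force: [2.0, -10.1, -0.6]
eef_pos: [0.562, -0.0554, 0.0446]
wrist_force: [3.0, -13.6, -1.2]
```

```bash
python3 -m inch '[[-2,0.7,0,0,255],[-6,2,0,0,255],[-15,5,0,0,255],[-20,7,-30,0,255],[-20,7,-70,0,200],[-20,7,-110,0,150],[-20,7,-110,0,150]]'
python3 - <<'E'
from h import *
p=robot.camera_params("top")
q=robot.read_camera("top");cv2.imwrite("pics/top2.png",cv2.resize(q[150:250,180:300,::-1],None,fx=6,fy=6,interpolation=cv2.INTER_CUBIC))
s=robot.observe();print(s["qpos"])
g=np.array([.5243,.1058])+.058*np.array([np.cos(np.radians(283.85)),np.sin(np.radians(283.85))]);print(g,tool(np.r_[g,s["eef_pos"][2]]-s["eef_pos"]))
E
```

```text
time_s: 11.25
eef_pos: [0.5687, -0.0738, 0.1585]
eef_rot: [179.6, -0.0, 84.3]
wrist_force: [0.0, 0.2, -0.6]
finger_gap: 0.0354
[ 1.27222204e+01 -1.54143091e+00 -8.63937496e+00  5.00251940e-02
 -8.27157893e+01  1.61593870e+02]
[0.53818409 0.04948631] [ 1.19548693e+02 -4.14975573e+01 -1.14922317e-01]
```

View pics/top2.png

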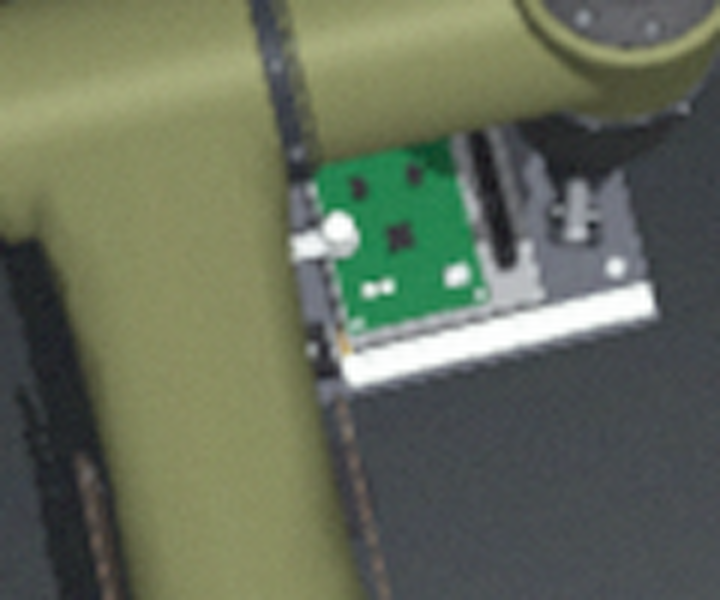

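```bash
python3 -m inch '[[15,-5,0,0,130],[45,-15,0,0,130],[80,-27,0,-0.08,130],[105,-36,0,-0.16,130],[118,-41,0,-0.23,130],[119.5,-41.5,0,-0.23,130],[119.5,-41.5,0,-0.23,130]]'
python3 - <<'E'
from h import *
p=robot.camera_params("wrist");im=robot.read_camera("wrist")
s=robot.observe();print(s["qpos"],s["wrist_force"])
print(w2px(p,[.5382,.0495,.093]),w2px(p,[.5243,.1058,.061]))
cv2.imwrite("pics/w3.png",im[:,:,::-1])
E
```

```text
time_s: 12.18
eef_pos: [0.5371, 0.0492, 0.1534]
eef_rot: [-179.9, 0.1, 97.4]
wrist_force: [0.4, -0.4, 0.7]
finger_gap: 0.0418
[ 2.66138753e+01 -6.39198158e+00 -1.34988569e+01  7.54063671e-02
 -8.29689110e+01  1.60799925e+02] [ 0.87363884 -0.45210748 -0.51742264]
[251.97295394 211.38712648] [241.74383891 109.19647779]
```

View pics/w3.png

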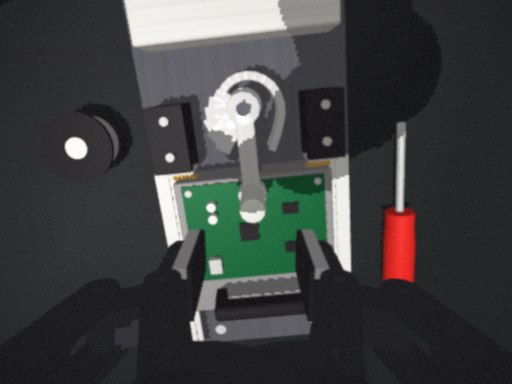

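```bash
python3 -m inch '[[1,-0.8,20,0,130],[1,-0.8,45,0,130],[1,-0.8,60,0,150],[1,-0.8,67,0,180],[1,-0.8,67,0,196],[1,-0.8,67,0,196]]' 20
cat > arc.py <<'E'
from h import *
import sys
s=robot.observe();P=np.array([.5243,.1058]);Y=103.85
d=s["eef_pos"][:2]-P;t0=Y+180-np.degrees(np.arctan2(d[1],d[0])); t0=(t0+180)%360-180
f=tool(s["wrist_force"]/1000)
print("t",np.radians(t0),"r",np.hypot(*d),"f tool",f,"tcp",s["eef_pos"],"yaw",s["eef_rot"][2],"j6",s["qpos"][5],"gap",s["finger_gap"])
if len(sys.argv)>1:
  for t in eval(sys.argv[1]):
    a=np.radians(Y+180)-t; g=P+.058*np.array([np.cos(a),np.sin(a)])
    dy=(s["eef_rot"][2]-(Y-np.degrees(t))+180)%360-180
    print(round(t,2),np.round(tool(np.r_[g,s["eef_pos"][2]]-s["eef_pos"])[:2],1),round(np.radians(dy),3))
E
python3 arc.py "np.arange(0,1.3,.12)"
```

```text
time_s: 12.98
eef_pos: [0.537, 0.0501, 0.088]
eef_rot: [179.9, 0.1, 97.5]
wrist_force: [0.9, -0.7, 0.1]
finger_gap: 0.0198
t 0.017868977930522265 r 0.05714869765454386 f tool [-0.81019482  0.75785088 -0.09404668] tcp [0.53698667 0.05007728 0.08797428] yaw 97.49594327068168 j6 160.71209285635 gap 0.01983973716181916
0.0 [-0.7  1.1] -0.111
0.12 [-1.1 -5.8] 0.009
0.24 [ -0.6 -12.8] 0.129
0.36 [  0.7 -19.6] 0.249
0.48 [  2.8 -26.2] 0.369
0.6 [  5.7 -32.6] 0.489
0.72 [  9.3 -38.5] 0.609
0.84 [ 13.6 -43.9] 0.729
0.96 [ 18.6 -48.8] 0.849
1.08 [ 24.1 -53.1] 0.969
1.2 [ 30.  -56.7] 1.089
```

```bash
python3 -m inch '[[-1,-3,0,0,196],[-1,-6,0,0.01,196],[-0.6,-12.8,0,0.13,196],[0.7,-19.6,0,0.25,196],[2.8,-26.2,0,0.37,196],[5.7,-32.6,0,0.49,196]]' >/dev/null
python3 arc.py "np.arange(.48,1.6,.12)"
```

```text
t 0.6069323830790635 r 0.058171306167278725 f tool [ 1.19328768  1.3867451  -0.64837912] tcp [0.50352469 0.05146504 0.08765094] yaw 69.17291046049162 j6 130.39860157578156 gap 0.01997309661630286
0.48 [0.6 7.3] -0.125
0.6 [0.2 0.4] -0.005
0.72 [ 0.6 -6.5] 0.115
0.84 [  1.8 -13.4] 0.235
0.96 [  3.8 -20. ] 0.355
1.08 [  6.6 -26.4] 0.475
1.2 [ 10.1 -32.4] 0.595
1.32 [ 14.4 -37.9] 0.715
1.44 [ 19.2 -42.9] 0.835
1.56 [ 24.7 -47.2] 0.955
```

```bash
python3 -m inch '[[0.6,-6.5,0,0.11,196],[1.8,-13.4,0,0.23,196],[3.8,-20,0,0.35,196],[6.6,-26.4,0,0.47,196]]' >/dev/null; python3 arc.py;  python3 -m inch '[[3.5,-6,0,0.12,196],[7.8,-11.5,0,0.24,196],[12.6,-16.5,0,0.36,196],[18.1,-20.8,0,0.48,196]]' >/dev/null
python3 arc.py "np.arange(1.44,2.6,.12)"
```

```text
t 1.0782934895291105 r 0.05824761280011375 f tool [ 0.90926259  2.60024236 -0.7769372 ] tcp [0.4810601  0.06677314 0.08760017] yaw 42.23524160921603 j6 100.35894505466098 gap 0.019857151586760016
t 1.5430568722375169 r 0.046539294021937835 f tool [-2.65543344  3.38864746 -0.4353067 ] tcp [0.47944018 0.09341039 0.08676906] yaw 14.712931116540256 j6 69.85502786505984 gap 0.019648265632011906
1.44 [-11.1   6.1] -0.116
1.56 [-11.5  -0.8] 0.004
1.68 [-11.   -7.8] 0.124
1.8 [ -9.7 -14.6] 0.244
1.92 [ -7.7 -21.3] 0.364
2.04 [ -4.8 -27.6] 0.484
2.16 [ -1.2 -33.5] 0.604
2.28 [  3.1 -39. ] 0.724
2.4 [  8.  -43.9] 0.844
2.52 [ 13.5 -48.2] 0.964
```

Run:
```python
from h import *
p=robot.camera_params("wrist");im=robot.read_camera("wrist")
s=robot.observe();print(s["wrist_force"],w2px(p,[.5243,.1058,.061]))
P=np.array([.5243,.1058])
for t in(1.3,1.4,1.5,1.6):
    a=np.radians(283.85)-t;print(t,w2px(p,np.r_[P+.058*np.array([np.cos(a),np.sin(a)]),.093]))
cv2.imwrite("pics/w4.png",im[:,:,::-1])
```

```text
[-0.78203934 -1.38128211  0.50308796] [248.78330115 144.22486302]
1.3 [284.24245477 291.40843489]
1.4 [270.53366879 293.90625267]
1.5 [256.6795439  295.20626121]
1.6 [242.77031732 295.30417843]
```

View pics/w4.png

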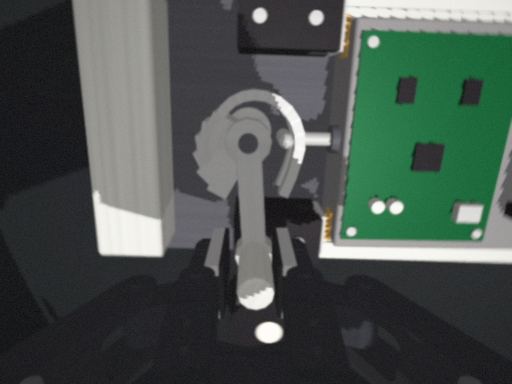

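```bash
python3 -m inch '[[0,1.5,0,-0.03,196],[0,2.6,0,-0.05,196],[-4,2.6,0,-0.05,196],[-8,2.6,0,-0.05,196],[-11.4,2.6,0,-0.05,196],[-11.4,2.6,0,-0.05,196]]' 
python3 arc.py "np.arange(1.5,2.2,.1)"
```

```text
time_s: 15.52
eef_pos: [0.4698, 0.0889, 0.0871]
eef_rot: [179.9, -0.0, 17.9]
wrist_force: [0.2, 0.3, -0.1]
finger_gap: 0.0197
t 1.512219925959007 r 0.05704992741993628 f tool [ 0.25019956 -0.19212241  0.14487398] tcp [0.46980326 0.088924   0.08710525] yaw 17.866709126898925 j6 72.81293256700638 gap 0.019705486491923437
1.5 [-1.   0.7] -0.001
1.6 [-0.7 -5.1] 0.099
1.7 [  0.2 -10.8] 0.199
1.8 [  1.6 -16.4] 0.299
1.9 [  3.6 -21.9] 0.399
2.0 [  6.1 -27.1] 0.499
2.1 [  9.2 -32.1] 0.599
2.2 [ 12.7 -36.7] 0.699
```

```bash
python3 -m inch '[[-0.7,-5.1,0,0.1,196],[0.2,-10.8,0,0.2,196],[1.6,-16.4,0,0.3,196],[3.6,-21.9,0,0.4,196]]'>/dev/null; python3 arc.py
python3 -m inch '[[0.1,-2.9,0,0.05,196],[0.3,-5.8,0,0.1,196]]'>/dev/null; python3 arc.py
python3 -m inch '[[0.1,-2.9,0,0.05,196],[0.3,-5.8,0,0.1,196]]'>/dev/null; python3 arc.py
```

```text
t 1.8896416748671832 r 0.05777853420441408 f tool [ 1.1272256   3.39618809 -0.88466759] tcp [0.46669319 0.11025131 0.08709879] yaw -5.264538151313956 j6 47.114895962943464 gap 0.0197961498195852
t 1.9884607194240294 r 0.05780415912102371 f tool [-0.18198961  3.8525737  -1.00371486] tcp [0.46738816 0.11591746 0.08707267] yaw -10.897994532416677 j6 40.95973874831912 gap 0.019670608280829505
t 2.0871645160995294 r 0.057812203412185334 f tool [-0.0724218   3.46197697 -2.81090945] tcp [0.46865443 0.1214787  0.08707621] yaw -16.630104109882886 j6 34.77075420256307 gap 0.019803088521559827
```

```bash
for k in 1; do
python3 -m inch '[[0.1,-2.9,0,0.05,196],[0.3,-5.8,0,0.1,196]]'>/dev/null; python3 arc.py
python3 -m inch '[[0.1,-2.9,0,0.05,196],[0.3,-5.8,0,0.1,196]]'>/dev/null; python3 arc.py;done
```

```text
t 2.1890722625793044 r 0.057840242034310624 f tool [-0.81535302  4.09133243 -2.11478268] tcp [0.47051207 0.12706857 0.08699909] yaw -22.358958951898195 j6 28.646521582850315 gap 0.02013077499900405
t 2.287588689777687 r 0.05783680874416269 f tool [-1.35772201  3.93039305 -3.68077608] tcp [0.47286785 0.1322543  0.08698977] yaw -28.091565610312923 j6 22.595985697707707 gap 0.01963475830050475
```

```bash
python3 -m inch '[[0.1,-2.9,0,0.05,196],[0.3,-5.8,0,0.1,196]]'>/dev/null; python3 arc.py
python3 -m inch '[[0.1,-2.9,0,0.05,196]]'>/dev/null; python3 arc.py
python3 -m inch '[[0.1,-2.9,0,0.05,196]]'>/dev/null; python3 arc.py
```

```text
t 2.3892019091676833 r 0.0578410252556903 f tool [-1.11553041  3.87149886 -1.51804814] tcp [0.47581309 0.13733734 0.08691547] yaw -33.81681383494966 j6 16.620748680103915 gap 0.019724933313969815
t 2.4405249520440715 r 0.05782382923017579 f tool [-0.8767347   3.54838301 -2.6708519 ] tcp [0.47750873 0.13977312 0.08688523] yaw -36.679362596246925 j6 13.666652599562832 gap 0.01966222289149659
t 2.490578515355613 r 0.05783996967748054 f tool [-2.40611743  3.32432354 -3.24838394] tcp [0.47925453 0.14208178 0.08684112] yaw -39.544564525691875 j6 10.725585226497772 gap 0.019543089529411334
```

```bash
for k in 1; do
python3 -m inch '[[0.1,-2.9,0,0.05,196]]'>/dev/null; python3 arc.py
python3 -m inch '[[0.1,-2.9,0,0.05,196]]'>/dev/null; python3 arc.py
python3 -m inch '[[0.1,-2.9,0,0.05,196]]'>/dev/null; python3 arc.py; done
```

```text
t 2.539591183825655 r 0.05782072414762789 f tool [-3.0843294   3.34090967 -3.44513485] tcp [0.48110056 0.14423234 0.08681512] yaw -42.40780908544901 j6 7.808287192168429 gap 0.019737452245656532
t 2.589112131770002 r 0.057814529153420814 f tool [-2.05246869  4.23116662 -3.59093828] tcp [0.48306036 0.14631928 0.08676241] yaw -45.27335492504737 j6 4.905773390783303 gap 0.01979794242225585
t 2.6402112969615223 r 0.05780371474650661 f tool [-2.18951951  4.43746836 -2.05497587] tcp [0.48519111 0.14836482 0.0867345 ] yaw -48.13328163985894 j6 2.0253344856405255 gap 0.019680068234778914
```

```bash
for k in 1; do
python3 -m inch '[[0.1,-2.9,0,0.05,196]]'>/dev/null; python3 arc.py
python3 -m inch '[[0.1,-2.9,0,0.05,196]]'>/dev/null; python3 arc.py
python3 -m inch '[[0.1,-2.9,0,0.05,196]]'>/dev/null; python3 arc.py; done
```

```text
t 2.691257043765338 r 0.057825477539166475 f tool [-1.21947369  4.4665491  -1.85277757] tcp [0.48739998 0.15032161 0.08671165] yaw -50.99867633046826 j6 -0.8431041886940484 gap 0.019805413230660006
t 2.7419225040100352 r 0.057828475955720916 f tool [-2.73421255  4.10465993 -1.9990335 ] tcp [0.48970028 0.15213564 0.08670149] yaw -53.86096702109432 j6 -3.690339365006369 gap 0.01986642645528538
t 2.7908544622530767 r 0.05784315975708075 f tool [-2.61548962  5.06795243 -1.86713426] tcp [0.49199988 0.15378472 0.0867115 ] yaw -56.72457246573577 j6 -6.520724159701426 gap 0.019587976950592036
```

```bash
python3 -m inch '[[0.1,-2.9,0,0.05,196]]'>/dev/null; python3 arc.py
python3 -m inch '[[0.1,-2.3,0,0.04,196]]'>/dev/null; python3 arc.py
```

```text
t 2.839718513208308 r 0.05787258149004122 f tool [-2.41391745  5.64419017 -3.73373384] tcp [0.49436701 0.15533031 0.086687  ] yaw -59.58389447976015 j6 -9.33184564057089 gap 0.019737800278747678
t 2.879677069115061 r 0.05780704472683656 f tool [-2.61776782  4.90326826 -2.56912138] tcp [0.49640116 0.15642914 0.08662878] yaw -61.863974582671915 j6 -11.55632599063525 gap 0.01948962516874511
```

```bash
python3 -m inch '[[0.1,-2.9,0,0.05,196]]'>/dev/null; python3 arc.py
python3 -m inch '[[0.1,-2.9,0,0.05,196]]'>/dev/null; python3 arc.py
```

```text
t 2.9313306615219084 r 0.05785414278681165 f tool [-1.74881565  4.90280885 -1.57575136] tcp [0.49903182 0.15784441 0.086663  ] yaw -64.73608221783442 j6 -14.350704482160909 gap 0.019967774499828943
t 2.9818320167159853 r 0.05790611383655192 f tool [-1.42049315  5.24317405 -2.5086661 ] tcp [0.50167092 0.15910143 0.08664963] yaw -67.5984751501924 j6 -17.122664188321608 gap 0.01986993250348848
```

```bash
python3 -m inch '[[0.1,-2.9,0,0.05,196]]'>/dev/null; python3 arc.py
python3 -m inch '[[0.1,-2.9,0,0.05,196]]'>/dev/null; python3 arc.py
```

```text
t 3.0300672655257417 r 0.05789274451202575 f tool [-2.26770188  5.77306441 -3.06296492] tcp [0.50427188 0.16011799 0.08662398] yaw -70.46350542196961 j6 -19.87835731758722 gap 0.019884595136113917
t 3.079123586486865 r 0.057877900309271584 f tool [-2.28397624  6.5085744  -3.56081205] tcp [0.50696399 0.16102059 0.08665125] yaw -73.32773058842888 j6 -22.617982312144022 gap 0.01993925579901127
```

```bash
python3 -m inch '[[0.05,-2.3,0,0.04,196]]'>/dev/null; python3 arc.py
```

```text
t 3.1196384344767485 r 0.05792974161675771 f tool [-2.13079548  6.4527937  -3.51077573] tcp [0.50920135 0.1617275  0.08666472] yaw -75.6077907044895 j6 -24.793825860348694 gap 0.01985674399072583
```

```bash
python3 -m inch '[[0.05,-1.7,0,0.03,196]]'>/dev/null; python3 arc.py
```

```text
t -3.1332293825628716 r 0.05793744634665179 f tool [-2.91249468  6.49812896 -3.50949298] tcp [0.51090182 0.16216698 0.08666078] yaw -77.30464992108418 j6 -26.40656536391048 gap 0.019776832247235435
```

```bash
python3 -m inch '[[0.1,-2.9,0,0.05,196]]'>/dev/null; python3 arc.py
```

```text
t -3.0834962074425123 r 0.057939527348448074 f tool [-3.23125627  5.94208714 -2.66963036] tcp [0.51372016 0.16276539 0.08668625] yaw -80.18464863873187 j6 -29.13159525224787 gap 0.019915753028451333
```

```bash
python3 -m inch '[[0.1,-2.9,0,0.05,196]]'>/dev/null; python3 arc.py
```

```text
t -3.0364951022929954 r 0.057920044969815315 f tool [-2.20964039  7.50156022 -4.79999862] tcp [0.51641095 0.16318026 0.08666103] yaw -83.05946689755572 j6 -31.838649576463006 gap 0.02013137787201115
```

```bash
python3 -m inch '[[0.1,-2.3,0,0.04,196]]'>/dev/null; python3 arc.py
```

```text
t -3.0002286224125916 r 0.05786215425419996 f tool [-1.89338894  8.61411919 -6.1139324 ] tcp [0.51850246 0.16337098 0.08664274] yaw -85.3389043253814 j6 -33.972637030210336 gap 0.019873964632165904
```

```bash
python3 -m inch '[[0,-0.9,0,0.015,196]]'>/dev/null; python3 arc.py
```

```text
t -2.981107502698244 r 0.05792690658819776 f tool [-2.26044854  7.89454349 -4.27894135] tcp [0.51959902 0.16353584 0.08667806] yaw -86.15990229057726 j6 -34.739981421866666 gap 0.020045876183352702
```

```bash
python3 -m inch '[[0,-0.9,0,0.015,196]]'>/dev/null; python3 arc.py
```

```text
t -2.9681956660913182 r 0.05788570199325737 f tool [-1.94095785  8.91963318 -4.22734609] tcp [0.52034768 0.16355062 0.08666513] yaw -87.00576109421692 j6 -35.52804259194251 gap 0.01974889613808216
```

```bash
python3 -m inch '[[0,1,0,0,196],[0,2.3,0,0,196],[0,2.3,0,0,185],[0,2.3,-15,0,185],[0,2.3,-50,0,185],[0,2.3,-80,0,185],[0,2.3,-80,0,185]]'
python3 - <<'E'
from h import *
p=robot.camera_params("wrist");im=robot.read_camera("wrist")
P=np.array([.5243,.1058]);print(w2px(p,np.r_[P,.061]))
for t in(3.1,3.2,3.3,3.4):
    a=np.radians(283.85)-t;print(t,w2px(p,np.r_[P+.058*np.array([np.cos(a),np.sin(a)]),.093]))
cv2.imwrite("pics/w5.png",im[:,:,::-1])
E
```

```text
time_s: 20.78
eef_pos: [0.5211, 0.1637, 0.1713]
eef_rot: [-179.6, 0.1, -87.0]
wrist_force: [0.6, 0.6, -1.0]
finger_gap: 0.0234
[251.2040462 107.0592064]
3.1 [271.5660647  199.34334889]
3.2 [262.74285589 200.85724473]
3.3 [253.83127335 201.53064669]
3.4 [244.9007446  201.36020697]
```

View pics/w5.png

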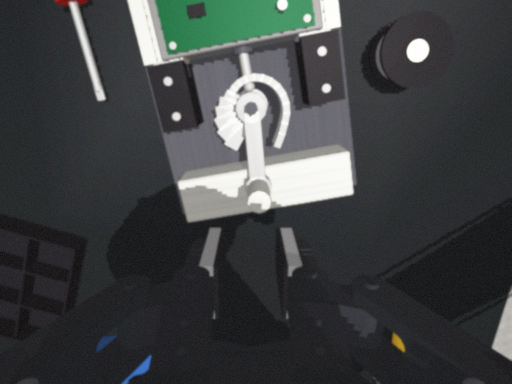

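```bash
python3 -m inch '[[0,0,-15,0,185],[0,0,-30,0,185],[0,0,-30,0,185]]'; python3 -c "
from station import robot
print(robot.sign_off())"
```

```text
time_s: 21.2
eef_pos: [0.5201, 0.1635, 0.1988]
eef_rot: [-179.8, -0.0, -87.0]
wrist_force: [-0.3, -1.1, 0.2]
finger_gap: 0.0236
the job is handed in; nothing more can be done
None
```

I turned the cam back to its open stop, slid the adapter in, swung the lever clockwise until it came up tight, let go and handed the job in at 21.2 s.

- **Opening the cam:** the stop showed as a sharp rise in force. My last steps against it reached about 14 N sideways before I backed off.
- **Sliding in:** the adapter moved with 1–2 N of friction. The spring contacts then pushed back, and I stopped at about 14 N. A wrist picture taken partway through the swing shows the bolt head in the mouth with the hook behind it.
- **Drawing up:** the push across the lever was 3.3–5 N for most of the swing and 5.6–6.5 N from about 3.0 to 3.2 rad. It then climbed to 8.9 N, inside the 8–10 N you gave as tight, and I stopped there. The last picture puts the lever at about 3.24 rad.
- **Last checks:** in that picture, taken after letting go, the adapter front is up at the connector blocks, and the driver, spool and tray look undisturbed. The arm is clear, with about 1 N or less at the wrist. I did not measure the gap at the stop frames or take a final overhead picture.

**What did not go cleanly:**
- Partway through the swing I gave one call of rows in the old tool axes. The fingers slid about 11 mm inward along the grip. A picture showed the grip still between them, and I re-centred before going on.
- One tightening reading disagreed: a very small step gave 7.9 N after an 8.6 N reading. I took that as friction fading at low speed, and the next small step read 8.9 N.

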